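# Seat the tweezers' pivot pin, then hold their tips at the marked gap

## Robot

A 6-joint arm with a two-finger parallel gripper is mounted at the origin on a cart in front of the work surface, level with it; the furniture and walls round the work are solid. World frame = base frame: x ahead of the robot, y to its left, z up, the work surface at z = 0. Lengths are in m, angles in rad, forces in N, time in s.
With the tool pointing down it reaches from about 0.325 to 0.9 m from the base axis. Payload 6.1 kg.
Tool frame: the origin (TCP) lies midway between the tips of the shut fingers; the grasp point (between the pads) lies 19 mm behind it; z points along the fingers, y is the line along which they close (so a half turn about z gives the same grasp; the last joint's range is limited). The gripper opens to 85 mm and grips with 20 to 120 N. Pads are 22 mm wide; open, the fingers measure 114 mm over their backs; the gripper's body (76 mm by 85 mm) begins 54 mm behind the grasp point. The pads swing forward as they close: fully open they stand 13 mm farther back than shut.
Start: joints at [-1.404, 0.22, 1.526, -0, 1.395, -0.126], TCP at [0.18, -0.598, 0.231] pointing down, gripper open.
Joint ranges: [-2.98, 2.98], [-0.91, 2.08], [0.09, 2.57], [-1.24, 4.39], [0.2, 2.65], [-2.68, 2.68]. Speed limits (rad/s): [2.57, 2.57, 3.01, 3.14, 3.14, 3.14].

## Interface

Orientations are given as [roll, pitch, yaw] about the fixed x, y, z axes, in that order (R = Rz(yaw) Ry(pitch) Rx(roll)).
In Python, from plant import movep, move_l, set_joints, gripper_to, hold, inverse_kinematics, observe, get_image, get_calibration, Unreachable, job_done gives the robot as it stands. Calls block until the motion is done:
- movep(position, orientation): joint-space move of the TCP to a pose.
- move_l(position, feed=0.15, rotation=None, max_force=None): straight line of the TCP; rotation=None keeps the orientation; feed is the mean speed in m/s. With max_force (N) it stops when the force on the tool has changed by that much, and returns True; else False.
- set_joints(angles): joint-space move.
- gripper_to(opening, f_grip=None): finger opening in m; f_grip is the grip in N (None keeps the last); returns when the fingers have stopped.
- hold(seconds).
- inverse_kinematics(position, orientation): joint angles nearest the present ones, or None.
- observe(): the state.
- get_image(name): name is "scene" or "top"; returns (picture, depth): 400x640x3 uint8, red, green, blue; 400x640 float32, m along the optical axis (not along the pixel's ray), 0 where there is no reading.
- get_calibration(name): a dict with "intrinsics" (3x3 intrinsics, pixels), "world_from_camera" (4x4, takes a point from camera to world coordinates). Camera axes: x right, y down, z forward; pixel columns grow to the right and rows downward; lengths in m; the calibration is good to about 2 mm. A picture is of the moment at which its call begins. get_calibration takes no time and is no camera call.
A pose or a line that the arm cannot do raises Unreachable and nothing moves.
- job_done(): hands the job in; it is judged then, once.
The state is a dict: "time_s": time; "q": joint angles; "joint_velocities": joint speeds; "joint_torque": joint torques, N m; "eef_pos": TCP position; "tcp_rot": TCP orientation; "ft_force": force on the tool from outside, world axes, zero at the start; "torque": the same for the moment, N m; "opening": finger opening in m; "grasp_force": force on a finger pad.
Only numpy, scipy, OpenCV 4.12 (cv2) and the standard library are available. Lean on these libraries where they do the work, as an engineer would, in place of code of your own. Each camera call takes 0.05 s, during which the arm holds its last target. There are 200 camera calls.

## Task

The pivot pin of the big sprung tweezers on the black rest has worked up: press its head down until it is fully home. Then pick the tweezers up by the ribbed finger pads, carry them level so that the tips are over the middle of the square weighing boat, between 8 and 20 cm above the worktop, and squeeze the legs until the pointer stands in the notch of the gauge rider. Finish holding them there, still and at that gap; never pinch the tips shut, and leave the boat and everything else where it is.

Things in the scene. Friction and masses are not known exactly. Their poses are not given: they have to be found in the camera images.
- tweezer_rest: Fixed black plastic rest on the worktop: base 210 x 90 x 8 mm, a 42 x 36 mm pedestal 35 mm high centred at x = -105 mm and a cross ridge 35 mm high, 80 mm long, at x = +60 mm with a 12 mm lip at each end. The tweezers lie on pedestal and ridge. Origin on the worktop under the tweezers' finger pads; x runs along the tweezers towards their tips.
- tweezers: Steel sprung tweezers, 200 mm long, 90 to 150 g in all, lying loose and flat on the rest, underside 35 mm above the worktop. Origin: midway between the two ribbed finger pads, at the underside; x to the tips, y across, z up. Pivot at x = -105, tips at x = +80 mm. The fixed leg, on the -y side, is part of this body; the sprung leg is on the +y side. Balance point within 10 mm of the origin.
- grip_mid (a point): Point of the tweezers 7 mm above their origin, midway between the finger pads, where to grip. Each pad is 40 mm long (x), 14 mm high (z 0..14). Outer face of the fixed pad at y = -22 mm; that of the sprung pad at y = +22 mm when open (44 mm over both), coming in 1.05 mm per 0.01 rad of squeeze. The space below the pads is free down to the rest's base plate.
- sprung_leg (a joint): Squeeze angle of the sprung leg about the pivot, rad: 0 open (tips 36 mm apart), 0.19 tips shut. A spring opens it: about 5 N at the finger pads near 0, 10 N near 0.15. The tip gap shrinks 1.85 mm, and the pointer moves 1.5 mm towards the fixed leg, per 0.01 rad.
- pointer (a point): Upper end of the pointer, an upright dark 2 mm rod on the sprung leg at x = +53 mm, 22 mm to the sprung side when open; it passes just in front (tip side) of the gauge bar.
- rider_notch (a point): Middle of the notch in the gauge rider, a brass block 16 mm across on the gauge bar (8 mm wide, across both legs above them at x = +45 mm; rider top 26 mm above the underside); the notch is 6 mm wide, in its edge on the tip side. Site at the rider's top; axes as those of the tweezers. The pointer must stand in line with the notch: same y along the bar.
- gauge_rider (a joint): Position of the rider on the gauge bar, m: 0 in line with the pointer of the open leg, growing towards the fixed leg (-y). Squeeze angle wanted = this / 0.150 m. It differs from start to start and is clamped there (30 N).
- pivot_pin (a joint): How far the headed pivot pin has gone down, m: 0 its head stands 10 mm proud of the fork, 0.010 fully home. Friction of about 4 N.
- pin_head (a point): Middle of the top of the pin's round head (13 mm diameter, 4 mm thick) at the pivot, x = -105 mm of the tweezers; its top is 18 mm above the tweezers' underside when home.
- tips_mid (a point): Point fixed to the tweezers at x = +80, y = -8, z = +5 mm: about midway between the tips at a middle squeeze.
- weigh_boat: White square shallow weighing boat, 48 x 48 x 10 mm, loose on the worktop, origin at the centre of its underside. It is the only square dish; it may stand in any of three places.
- petri_dish: Round clear dish, 59 mm, 13 mm high; bystander, leave alone.
- bench_timer: White timer 64 x 64 x 19 mm lying flat; bystander, leave alone.
- amber_dropper: Small amber bottle with black cap, 28 mm diameter, 67 mm high; bystander.
- amber_bottle: Amber bottle with black cap, 60 mm diameter, 129 mm high; bystander.
- tape: Roll of tape lying flat, 96 mm diameter, 25 mm high; bystander.
- lab_spatula: Thin steel spatula, 158 mm, lying near the front edge; bystander.
- marker: Pencil, 139 mm, lying near the front edge; bystander.
Things that resemble listed ones, but are neither listed nor needed, are in the scene too. Leave any brown or red look-alike of the weigh_boat alone.

How it is judged:
On the way, in this order (a step that is already met when the one before it is completed fails the run):
1. the pivot pin is pressed fully home (value of joint pivot_pin above 0.0085 m), for 0.2 s.
2. the tweezers are lifted clear of the rest in the fingers (height (world z) of tweezers above 0.06 m and contact force between tweezers and tweezer_rest below 0.1 N and contact force between the fingers and tweezers above 1 N), for 0.2 s.
At the end, for the whole second after the job is handed in: Pin at least 8.5 of its 10 mm down; tweezers held by the fingers alone, still, level within 14 degrees; the point midway between the tips within 25 mm horizontally of the boat's centre, 80 to 200 mm above the worktop; pointer within 3 mm of the middle of the notch (value of joint pivot_pin above 0.0085 m and y of pointer in the frame of rider_notch between -0.003 and 0.003 m and height (world z) of tips_mid between 0.08 and 0.2 m and horizontal distance between tips_mid and weigh_boat below 0.025 m and angle between tweezers's own z axis and vertical below 0.25 rad and contact force between the fingers and tweezers above 1 N and contact force between tweezers and tweezer_rest below 0.1 N and contact force between tweezers and weigh_boat below 0.1 N and linear speed of tweezers below 0.02 m/s and velocity of joint sprung_leg between -0.06 and 0.06 rad/s); the arm keeps its last pose, push and grip.
It fails at once if the tips are pinched shut (value of joint sprung_leg above 0.18 rad).
It fails at once if the weighing boat is shifted by more than 15 mm (distance of weigh_boat from where it was at the start of the episode above 0.015 m).
It fails at once if a bystander is shifted by more than 20 mm (distance of any of petri_dish, bench_timer, amber_dropper, amber_bottle, tape, lab_spatula, marker from where it was at the start of the episode above 0.02 m).
It also fails if it takes over 48 s, if anything falls off the work surface, if the arm or the gripper's body presses on something with over 40 N, if the wrist force passes 120 N, or if a joint passes its speed limit or range.

## Working session

There is one attempt and no reset: what is moved stays moved. The work goes in short steps, each a Python script; the robot and the scene stay as the last script left them, time stands still between calls to the robot, and variables do not carry over. Pictures are saved under pics/ and viewed, at most 10 in all, crops included, and the job is handed in when it is done.

```bash
mkdir -p pics
cat > h.py <<'E'
import numpy as np, cv2
from plant import *
def snap(n,save=None,crop=None,scale=1):
    im,d=get_image(n); np.savez(f'/tmp/{n}.npz',im=im,d=d)
    if save: crop_save(im,save,crop,scale)
    return im,d
def crop_save(im,save,crop=None,scale=1):
    b=im[:,:,::-1]
    if crop: u0,v0,u1,v1=crop; b=b[v0:v1,u0:u1]
    cv2.imwrite(f'pics/{save}.png',cv2.resize(b,None,fx=scale,fy=scale,interpolation=cv2.INTER_CUBIC))
def world(n,u,v,d):
    c=get_calibration(n);K=np.array(c['intrinsics']);T=np.array(c['world_from_camera'])
    z=d if np.isscalar(d) else d[int(round(v)),int(round(u))]
    p=np.linalg.inv(K)@[u,v,1]*z
    return T[:3,:3]@p+T[:3,3]
def ray_z(n,u,v,h):
    c=get_calibration(n);K=np.array(c['intrinsics']);T=np.array(c['world_from_camera'])
    r=T[:3,:3]@(np.linalg.inv(K)@[u,v,1]); o=T[:3,3]
    return o+r*(h-o[2])/r[2]
def project(n,p):
    c=get_calibration(n);K=np.array(c['intrinsics']);T=np.array(c['world_from_camera'])
    q=K@(T[:3,:3].T@(np.array(p)-T[:3,3])); return q[:2]/q[2]
E
python3 - <<'E'
from h import *
snap('top','top0');snap('scene','scene0')
for n in('top','scene'):print(get_calibration(n))
print(observe())
E
```

```text
{'intrinsics': array([[412.14842618,   0.        , 326.06487293],
       [  0.        , 412.14842618, 195.22440401],
       [  0.        ,   0.        ,   1.        ]]), 'world_from_camera': array([[ 0.02771648, -0.97288293,  0.22963143,  0.31547684],
       [-0.99961517, -0.02671164,  0.00748378,  0.14534854],
       [-0.00114701, -0.22975049, -0.97324889,  1.07324744],
       [ 0.        ,  0.        ,  0.        ,  1.        ]])}
{'intrinsics': array([[394.9693396 ,   0.        , 312.31952011],
       [  0.        , 394.9693396 , 201.76430455],
       [  0.        ,   0.        ,   1.        ]]), 'world_from_camera': array([[-0.43240055, -0.40707115,  0.80456376, -0.35191039],
       [-0.90168008,  0.19686588, -0.38498943,  0.60322872],
       [-0.00167307, -0.89192875, -0.45217286,  0.59924095],
       [ 0.        ,  0.        ,  0.        ,  1.        ]])}
{'time_s': 0.1, 'q': array([-1.40409193e+00,  2.21154716e-01,  1.52750042e+00, -5.05423345e-06,
        1.39472638e+00, -1.26141337e-01]), 'joint_velocities': array([-0.00015943, -0.00146317, -0.00258679, -0.00086409,  0.00198715,
        0.00108187]), 'joint_torque': array([ 1.93455242e-03, -4.98243463e+01, -3.90548229e+01, -1.24543526e-04,
        5.59738517e-03,  9.88091614e-06]), 'eef_pos': array([ 0.18030094, -0.597849  ,  0.23030207]), 'tcp_rot': array([-3.13981737e+00, -2.20117571e-04,  2.92846433e-01]), 'ft_force': array([-0.35689531, -0.09999259, -0.30098539]), 'torque': array([ 0.01182847, -0.03853853, -0.00153352]), 'grasp_force': 0.0, 'opening': 0.08528513718568455}
```

View pics/top0.png

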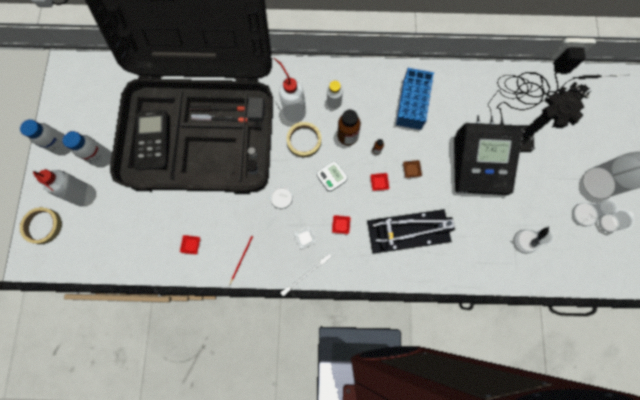

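View pics/scene0.png

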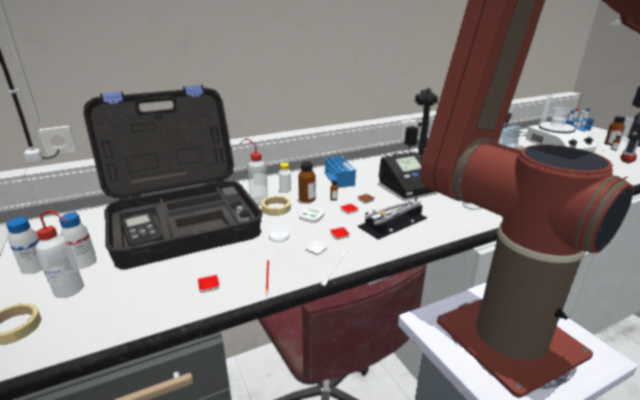

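The top view shows the rest with the tweezers at about (410,230): pivot on the right (450,222), tips on the left (372,235), brass rider near (390,236). There are three candidates for the boat. The white square at (303,238) fits. (282,198) is the round petri dish, (332,177) is the timer with a display, and the red and brown squares are look-alikes. I'll confirm this in one enlarged crop.

Run:
```python
from h import *
f=np.load('/tmp/top.npz');im=f['im']
a=cv2.resize(im[195:260,355:465],None,fx=7,fy=7,interpolation=cv2.INTER_CUBIC)
b=cv2.resize(im[215:260,270:340],None,fx=3,fy=3,interpolation=cv2.INTER_CUBIC)
c=np.zeros((a.shape[0]+b.shape[0],a.shape[1],3),np.uint8);c[:a.shape[0]]=a;c[a.shape[0]:,:b.shape[1]]=b
crop_save(c,'crop1')
```

```text
(no output)
```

View pics/crop1.png

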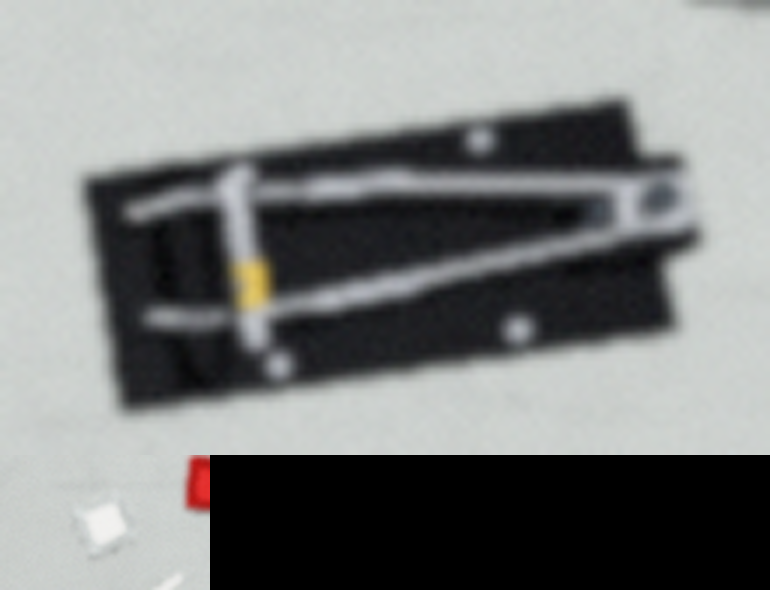

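```bash
cat > /tmp/m.py <<'E'
from h import *
f=np.load('/tmp/top.npz');im=f['im'];d=f['d']
P=lambda u,v:(355+(u+.5)/7-.5,195+(v+.5)/7-.5)
c=[ray_z('top',*P(*p),.008)[:2] for p in[(85,177),(628,100),(675,328),(122,410)]]
c=np.array(c);print(c.round(4));print(np.linalg.norm(np.diff(c,axis=0),axis=1))
ctr=c.mean(0);ex=(c[0]+c[3]-c[1]-c[2]);ex/=np.linalg.norm(ex);ey=np.array([-ex[1],ex[0]])
print('ctr',ctr,'yaw',np.arctan2(ex[1],ex[0]))
for n,p,z in[('tipF',(130,210),.04),('tipS',(150,318),.04),('barF',(237,175),.06),('barS',(260,340),.06),('rider',(252,285),.061),('pin',(660,198),.063),('padF',(360,185),.049),('padS',(370,290),.049),('riderL',(234,285),.061),('riderR',(270,285),.061),('riderT',(250,262),.061),('riderB',(255,310),.061)]:
    w=ray_z('top',*P(*p),z)[:2]; print(n,w.round(4),'rel',((w-ctr)@np.c_[ex,ey]*1000).round(1), 'depthz',world('top',*P(*p),d)[2].round(3))
bm=(im[225:250,290:315].min(2)>225); v,u=np.nonzero(bm);print(len(u),u.mean()+290,v.mean()+225)
print('boat',ray_z('top',304,238.5,.006),ray_z('top',u.mean()+290,v.mean()+225,.006))
E
python3 /tmp/m.py
```

```text
[[ 0.5035  0.0453]
 [ 0.5385 -0.1588]
 [ 0.4529 -0.1729]
 [ 0.4172  0.0313]]
[0.2070668  0.0866802  0.20726134]
ctr [ 0.47802088 -0.06376247] yaw 1.7424394609896976
tipF [0.4862 0.032 ] rel [ 92.9 -24.4] depthz 0.009
tipS [0.4472 0.0247] rel [92.5 15.2] depthz 0.043
barF [ 0.4965 -0.0039] rel [ 55.9 -28.5] depthz 0.055
barS [ 0.438  -0.0115] rel [58.3 30.5] depthz 0.055
rider [ 0.4572 -0.0087] rel [57.8 11.1] depthz 0.064
pin [ 0.4918 -0.1531] rel [-90.3   1.6] depthz 0.063
padF [ 0.4961 -0.0496] rel [ 10.8 -20.2] depthz 0.048
padS [ 0.4582 -0.0526] rel [14.4 17.6] depthz 0.047
riderL [ 0.457  -0.0024] rel [64.1 10.2] depthz 0.012
riderR [ 0.4574 -0.0151] rel [51.5 12. ] depthz 0.01
riderT [ 0.4653 -0.0081] rel [57.  3.] depthz 0.053
riderB [ 0.4484 -0.0097] rel [58.3 20. ] depthz 0.055
114 304.5438596491228 237.3859649122807
boat [0.45030706 0.20762412 0.006     ] [0.45324588 0.2063277  0.006     ]
```

The white square at (303,238), about (0.452,0.207) in world, is the boat. The rider sits about 11 mm in from the open pointer. Next I press the pin.

Run:
```python
from h import *
R=[np.pi,0,1.742]
gripper_to(0.0,40)
movep([.492,-.1535,.15],R)
move_l([.492,-.1535,.072],.15)
s=observe();print(s['time_s'],s['eef_pos'],s['opening'],s['ft_force'])
hit=move_l([.492,-.1535,.049],.012,max_force=22)
s=observe();print(hit,s['time_s'],s['eef_pos'],s['ft_force'])
hold(.3)
move_l([.492,-.1535,.11],.15)
gripper_to(.085,20)
print(observe()['time_s'])
```

```text
3.5167 [ 0.49240589 -0.15399634  0.07254698] 0.00019130356195299462 [ 0.35366704 -0.07308382  1.19964633]
True 5.0333 [ 0.49204191 -0.15351737  0.05297345] [-1.45664186 -0.36175373  5.10645487]
6.65
```

The pin stopped at z = 0.053, so it is home. Next I grip lightly, lift and look closely.

Run:
```python
from h import *
R=[np.pi,0,1.742]
ex=np.array([np.cos(1.742),np.sin(1.742)]);ey=np.array([-ex[1],ex[0]])
o=np.array([.47802,-.06376])+.0135*ex+.0003*ey
print(o)
movep([*o,.11],R)
print(move_l([*o,.019],.1,max_force=12),observe()['eef_pos'])
gripper_to(.0385,20)
s=observe();print(s['time_s'],s['opening'],s['grasp_force'],s['ft_force'])
move_l([*o,.10],.08)
hold(.2)
s=observe();print(s['time_s'],s['opening'],s['grasp_force'],s['ft_force'])
im,d=snap('top'); snap('scene')
a=cv2.resize(im[180:260,340:470],None,fx=5,fy=5,interpolation=cv2.INTER_CUBIC)
crop_save(a,'lift')
```

```text
[ 0.47542441 -0.05050847]
False [ 0.47606295 -0.05077052  0.01959072]
8.725 0.03861027144123182 8.53778029239038 [-0.08912443  1.21105165  5.53804337]
10.0917 0.03842368681971219 6.58774643074139 [-0.8510386   0.35093542 -0.74339005]
```

View pics/lift.png

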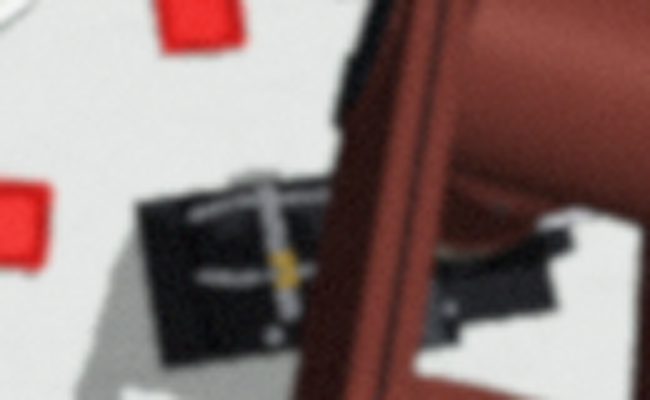

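Run:
```python
from h import *
move_l([.470,.04,.30],.2)
move_l([.462,.127,.45],.2)
hold(.3)
s=observe();print(s['time_s'],s['opening'],s['grasp_force'],s['eef_pos'])
im,d=snap('top')
u,v=project('top',[.455,.19,.475]);print(u,v)
u,v=int(u),int(v);print(u-65,v-50)
crop_save(im,'high',(u-65,v-50,u+65,v+50),6)
```

```text
12.7583 0.038667598523053556 6.58283949655015 [0.46187676 0.12665274 0.44933422]
299.1874483141072 195.56990500212473
234 145
```

View pics/high.png

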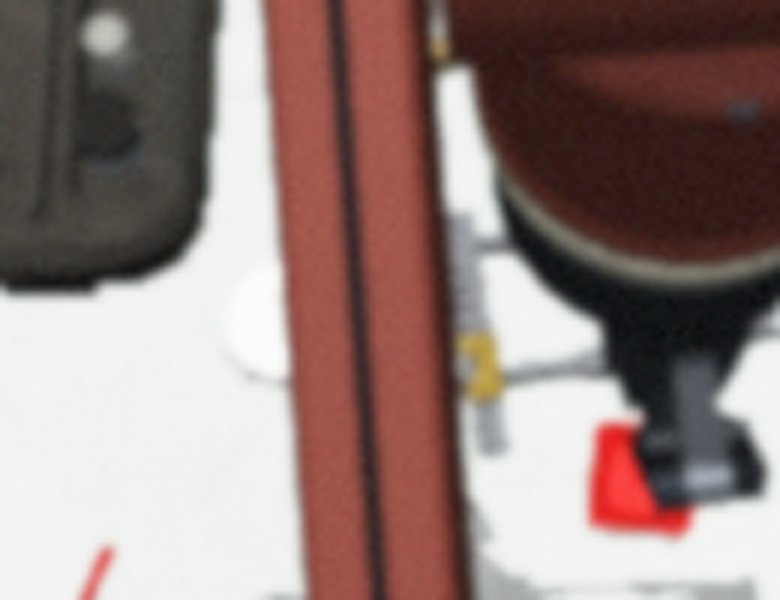

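The arm link hides the pointer here, but the rider is visible with its centre at crop (478,367). It sits about 9 mm to the sprung side of the bar's middle, so the target is about 0.085 rad. I'll squeeze most of the way and look from a spot where the link does not cover it.

Run:
```python
from h import *
gripper_to(.0355,20)
move_l([.44,-.05,.36],.2)
hold(.3)
s=observe();print(s['time_s'],s['opening'],s['grasp_force'],s['eef_pos'])
im,d=snap('top')
u,v=project('top',[.43,.0,.385])
u,v=int(u),int(v);print(u-50,v-37)
crop_save(im,'high2',(u-50,v-37,u+50,v+37),8)
```

```text
14.475 0.035714726822544854 7.492795363068581 [ 0.44017087 -0.04949445  0.36027773]
364 188
```

View pics/high2.png

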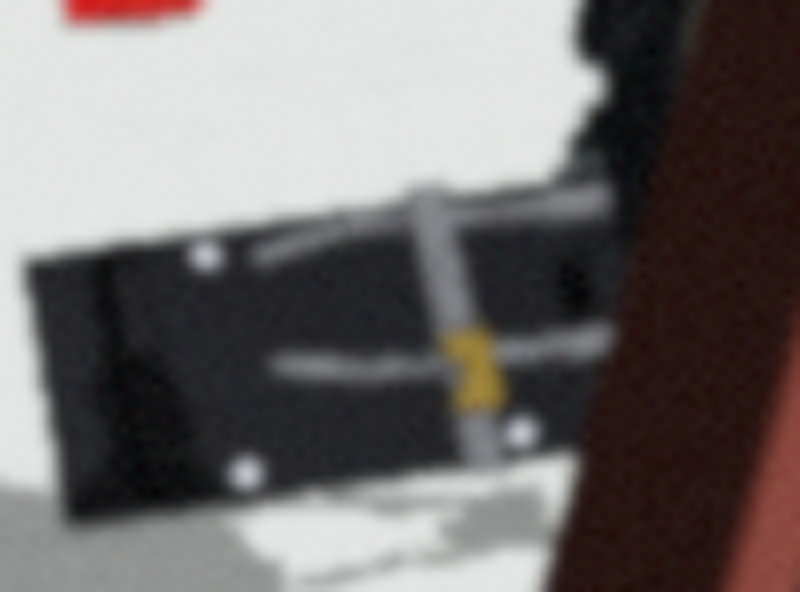

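The rider and legs are clear (rider at crop (475,370), notch edge at about (455,375)). The dark pointer is lost against the black rest, so I'll shift to put it over the white bench.

Run:
```python
from h import *
move_l([.51,-.05,.36],.15)
hold(.2)
s=observe();print(s['time_s'],s['opening'],s['eef_pos'])
im,d=snap('top')
u,v=project('top',[.49,.0,.385])
u,v=int(u),int(v);print(u-40,v-30)
crop_save(im,'high3',(u-40,v-30,u+40,v+30),10)
```

```text
15.3417 0.03547040907138231 [ 0.50944646 -0.04998654  0.36035257]
373 160
```

View pics/high3.png

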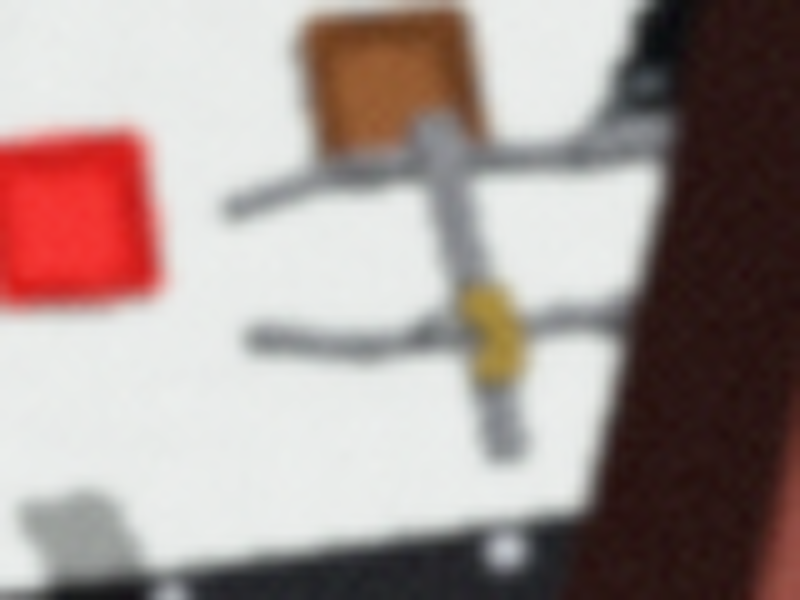

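Run:
```python
from h import *
im=np.load('/tmp/top.npz')['im']
crop_save(im,'high3z',(408,182,430,200),32)
P=lambda u,v:(373+(u+.5)/10-.5,160+(v+.5)/10-.5)
def W(p,z):return ray_z('top',*P(*p),.36+.016+z)[:2]
b0,b1=W((435,118),.024),W((504,455),.024)
print('barlen',np.linalg.norm(b1-b0))
ey=(b1-b0)/np.linalg.norm(b1-b0);ex=np.array([ey[1],-ey[0]]);A=np.c_[ex,ey];n=W((472,340),.026)
print('yaw',np.arctan2(ex[1],ex[0]))
for nm,p,z in[('barmid',(469.5,286),.024),('rT',(462,297),.026),('rB',(478,385),.026),('ptr',(440,318),.026),('ptr30',(440,318),.03),('ptr',(430,325),.026),('tipF',(232,210),.007),('tipS',(255,340),.007),('legF',(370,170),.007),('legS',(400,343),.007),('legF2',(570,157),.007),('legS2',(570,315),.007)]:
  print(nm,((W(p,z)-n)@A*1000).round(1))
```

```text
barlen 0.05920365569495715
yaw 1.743823448803417
barmid [-2.  -9.7]
rT [ 0.2 -7.5]
rB [0.5 7.7]
ptr [ 4.6 -4.5]
ptr30 [ 5.6 -3.7]
ptr [ 6.5 -3.6]
tipF [ 31.6 -32.7]
tipS [31.9 -9.3]
legF [  6.5 -36.3]
legS [ 7.3 -5.2]
legF2 [-28.3 -33.6]
legS2 [-22.6  -5.8]
```

View pics/high3z.png

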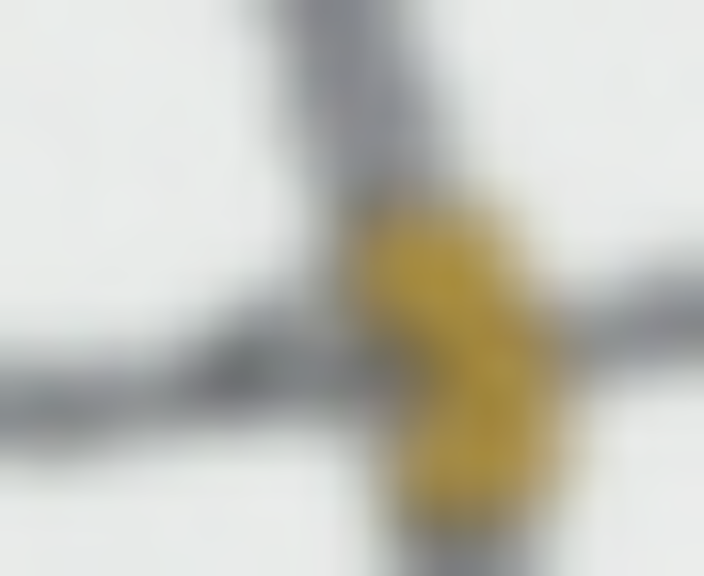

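The pointer's upper end (zoom about (265,310)) stands about 4 mm past the notch centre (zoom about (385,370)), on the fixed-leg side. That agrees with the leg spacing, so the wanted angle is about 0.053 rad. I'll open about 2.8 mm and check.

Run:
```python
from h import *
gripper_to(.0383,20)
hold(.3)
s=observe();print(s['time_s'],s['opening'],s['grasp_force'],s['eef_pos'])
im,d=snap('top')
crop_save(im,'high4',(394,172,434,202),20)
```

```text
15.9083 0.0384436833871133 6.568921542075259 [ 0.51001475 -0.05000373  0.3600162 ]
```

View pics/high4.png

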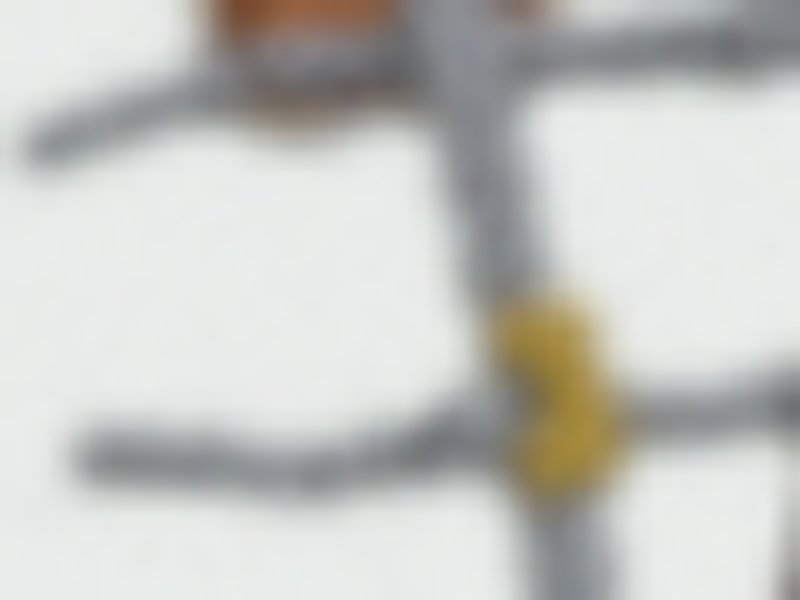

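The pointer end (about (455,412)) now lines up with the notch (about (510,398)) to within 1 mm. I'll trim by 0.3 mm, carry to the boat, and take the tip offset from this picture.

Run:
```python
from h import *
P=lambda u,v:(394+(u+.5)/20-.5,172+(v+.5)/20-.5)
e=observe()['eef_pos']
off=np.mean([ray_z('top',*P(*p),.36+.016+.006)[:2] for p in((40,150),(90,455))],0)-e[:2]
print('off',off)
gripper_to(.0380,20)
t=np.array([.4525,.207])-off; t[0]+=.001
print(t)
move_l([*t,.25],.15)
move_l([*t,.11],.1)
hold(.5)
s=observe();print(s['time_s'],s['opening'],s['grasp_force'],s['eef_pos'],s['ft_force'])
im,d=snap('scene')
u,v=project('scene',[.45,.19,.1]);u,v=int(u),int(v)
crop_save(im,'fin',(u-60,v-45,u+60,v+45),6)
for h,p in((.131,[.4525,.207,.131]),(.005,[.4525,.207,.005])):
  q=project('scene',p);print(h,(q-[u-60,v-45])*6)
```

```text
off [-0.0127791   0.07871459]
[0.4662791  0.12828541]
19.8 0.038485595299891255 6.71696064373009 [0.4662997  0.1282901  0.11005354] [ 0.11033937  0.18663781 -0.62629901]
0.131 [325.8794688  213.12613613]
0.005 [325.06926775 460.87080218]
```

View pics/fin.png

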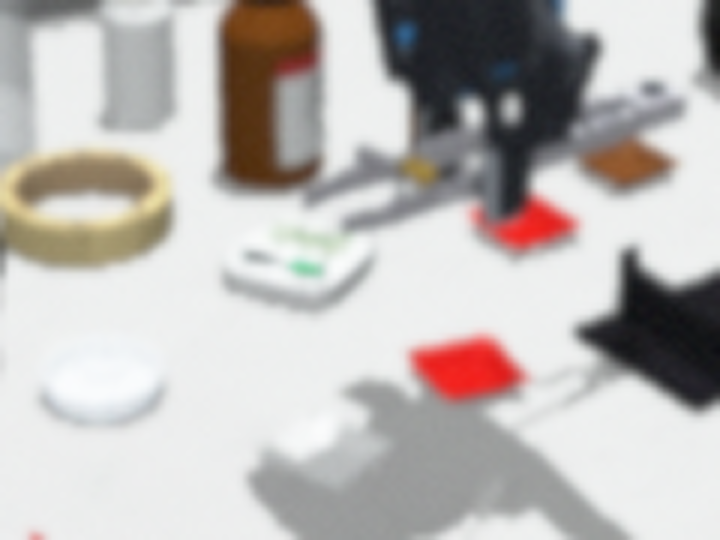

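The tips straddle (328,208), directly above the boat at (328,450). The tweezers are level and held, so I'm handing in.

```bash
python3 -c "
from plant import *
print(job_done())"
```

```text
the job is handed in; nothing more can be done
None
```

I pressed the pin home and handed the job in at about 20 s, with the tweezers held level and still, the tips about 13 cm above the middle of the boat and the pointer about 1 mm from the notch centre by my measurement; `job_done` returned no verdict.

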